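Lay a handheld radio on its back against the tray ridge of a repair mat

ROBOT

A 6-joint arm with a two-finger parallel gripper is mounted at the origin on the work surface. World frame = base frame: x ahead of the robot, y to its left, z up, the work surface at z = 0. Lengths are in m, angles in rad, forces in N, time in s.
With the tool pointing down it reaches from about 0.35 to 0.975 m from the base axis. Payload 4.9 kg.
Tool frame: the origin (TCP) lies on the front face of the gripper's body, between the roots of the fingers; the fingertips stand ctrl.tip_extent ahead of it and the grasp point (between the pads) lies 54 mm ahead of it (ctrl.tip_extent is the distance from the TCP to the fingertips, in m); z points along the fingers, y is the line along which they close (so a half turn about z gives the same grasp; the last joint's range is limited). The gripper opens to 85 mm and grips with 20 to 120 N. Pads are 22 mm wide; open, the fingers measure 114 mm over their backs; the gripper's body (76 mm by 85 mm) begins 54 mm behind the grasp point. The pads swing forward as they close: fully open they stand 13 mm farther back than shut.
Start: joints at [-1.383, 0.053, 1.613, -0, 1.476, -0.119], TCP at [0.189, -0.596, 0.304] pointing down, gripper open.
Joint ranges: [-3.01, 3.01], [-1.01, 2.22], [0.06, 2.58], [-1.02, 4.17], [0.09, 2.62], [-3.14, 3.14]. Speed limits (rad/s): [2.57, 2.57, 3.14, 3.14, 3.14, 3.14].

INTERFACE

Orientations are given as a rotation vector (axis times angle).
In Python, from station import ctrl gives the robot as it stands.
- The arm moves only by the tool apply_moves, never from a script. Its argument "rows" is one flat list of numbers, 6 for each row, row after row: the shift along the tool's x, y, z normalised to -1 to 1, where 1 is 0.6 m, then the turn, a rotation vector about the tool's x, y, z normalised to -1 to 1, where 1 is 90 degrees. A call has 1 to 20 rows; each row is the pose to reach, as a shift and turn from the pose commanded when the call began, along the tool's axes at that moment; what a row does not reach only later rows make up. A row lasts 1/10 s, in which the tool goes at most 50 mm and 8.59 degrees, less where a joint would pass 70% of its speed; a pose out of reach is approached as far as the arm can. A call with a number of a shift or a turn outside -1 to 1 is refused whole. A call with a gripper value outside its range is refused whole. "grip" is the opening, from 0 (shut) to 1 (fully open), set as the call begins (left out, the last holds). The fingers move at their own pace and stop on an object; "grip_force" is the grip in N (left out, the last holds). Time passes only in rows, so rows that repeat a pose let the fingers close. It gives the time, the measured TCP pose, the force, the opening and the grip force at its end, in the units of the state.
- ctrl.get_obs(): the state, without advancing time (a new reading comes with each control period).
- ctrl.get_image(name): name is "scene" or "top" or "wrist"; returns (picture, depth): 384x512x3 uint8, blue, green, red; 384x512 float32, m along the optical axis (not along the pixel's ray), 0 where there is no reading.
- ctrl.camera_model(name): a dict with "mtx" (3x3 intrinsics, pixels), "R" (3x3) and "t" (3): a world point X has camera coordinates R X + t; the wrist camera has in their place "tool_from_camera" (4x4, takes a point from camera to tool coordinates, whose origin is the TCP and whose axes are the flange's). Camera axes: x right, y down, z forward; pixel columns grow to the right and rows downward; lengths in m; the calibration is good to about 2 mm. The wrist camera is an equidistant fisheye: a pixel r from the principal point sees the ray r / f radians off the axis. A picture is of the moment at which its call begins: read the wrist's pose just before it. camera_model takes no time and is no camera call.
- ctrl.finish_job(): hands the job in; it is judged then, once.
The state is a dict: "t": time; "q": joint angles; "dq": joint speeds; "effort": joint torques, N m; "tool_pos": TCP position; "tool_rot": TCP orientation; "contact_force": force on the tool from outside, world axes, zero at the start; "wrist_torque": the same for the moment, N m; "opening": finger opening in m; "grip_force": force on a finger pad.
Only numpy, scipy, OpenCV 4.12 (cv2) and the standard library are available. Lean on these libraries where they do the work, as an engineer would, in place of code of your own. Each camera call takes 0.05 s, during which the arm holds its last target. There are 200 camera calls.

TASK

Tip the standing two-way radio over onto its back (screen up, top end pointing away from the mat's raised parts tray), pushing it near the top with your fingers and letting it down gently so it never drops. Then nudge and push it along the blue mat until its foot rests squarely against the tray's ridge. Use the fingers only to push and support, never grip or pick up the radio, and leave the other things as they are.

Things in the scene. Friction and masses are not known exactly. Their poses are not given: they have to be found in the camera images.
- radio: Black handheld two-way radio, 280 g, standing loose on the mat. Origin: centre of its underside (foot). z runs up its length, x out of its front (screen, keypad), y to the antenna's side. Body 62 (y) x 42 (x -21 to 21) x 112 tall; flat battery pack on the back, z 0 to 92, above it the back steps in to x = -13. Lying on its back its x points up and its front is 42 above the mat.
- heel (a point): Middle of the radio's lower back edge, (-21, 0, 0) mm in the radio's frame: it tips backwards over this edge, which hardly slips on the mat. Centre of mass about 50 mm up, near mid-thickness: tilted back past about 21 degrees it falls on by itself unless held.
- radio_top (a point): Middle of the radio's flat top face, (0, 0, 112) mm in its frame. From this face rise the antenna (see antenna_tip) and a knob, 13 mm diameter, 12 tall, axis at x = 6, y = -21; the 29 mm of top face between antenna collar and knob is bare.
- antenna_tip (a point): Tip of the radio's rigid stub antenna, (6, 22, 176.5) mm in the radio's frame. The antenna rises from the top face parallel to z: 13 mm diameter, round end, with a 15 mm collar in its lowest 8 mm. When the radio lies on its back the antenna is level, its axis 27 mm and its underside 20 mm above the mat.
- mat: Blue silicone repair mat, 380 (x) x 320 (y), fixed. Origin: centre of its underside, z up. Flat work zone x -190 to 90, top 5 mm above the bench; at its +x end a moulded parts tray, x 90 to 190, walls 18 mm above the zone. The radio stands in the work zone, front towards the tray within about 10 degrees; behind it (-x) is free room for it to lie.
- ridge (a point): Middle of the foot of the tray's ridge, on the face towards the work zone: at (90, 0, 5) mm in the mat's frame, with the mat's axes. The ridge is a straight wall along y, 12 thick, 18 mm above the work zone, facing -x. If the lying radio is skewed, a straight push only jams one corner on the ridge: its top end must be nudged sideways to square it.
- dispenser: Clear pump dispenser, 44 mm diameter, 86 tall, standing loose on the mat near a corner of the tray. Origin: centre of its underside. Leave it standing.
- driver: Small blue screwdriver, 150 long, lying loose along the mat's -y edge. Leave it.
- spray: Tall aluminium spray bottle, 52 mm diameter, 190 tall, yellow cap, standing loose on the bench beside the mat. Origin: centre of its underside. Leave it.
- spool: Solder spool, 56 mm diameter, 30 tall, standing loose on the bench. Origin: centre of its underside. Leave it.
- flux: Amber flux jar, 48 mm diameter, 50 tall, standing loose on the bench. Origin: centre of its underside. Leave it.
- brush: Wooden cleaning brush, 160 long, lying loose on the bench on the right. Leave it.
Not all that is in view belongs to the job. What is shaped like the radio but orange or red is not meant.

How it is judged:
By the outcome, as a careful person would: the job done as asked, in the order asked, and still so for the second after the job is handed in, with the robot touching nothing.
It also fails if it takes over 58 s, if anything falls off the work surface, if the arm or the gripper's body presses on something with over 40 N, if the wrist force passes 120 N, or if a joint passes its speed limit or range.

## Working session

There is one attempt and no reset: what is moved stays moved. The work goes in short steps, Python scripts to look and compute and a tool call to move; the robot and the scene stay as the last step left them, time stands still between calls to the robot, and variables do not carry over. Pictures are saved under pics/ and viewed, at most 10 in all, crops included, and the job is handed in when it is done.

Besides the shell and the picture viewer there is one more tool, called in YAML: its name, and indented under it one key for each argument. apply_moves: Moves the arm, as the interface text tells. Its arguments: {"type":"object","properties":{"rows":{"type":"array","items":{"type":"number"}},"grip":{"type":"number"},"grip_force":{"type":"number"}},"required":["rows"]}

```bash
mkdir -p pics; ls; cat > h.py <<'E'
import numpy as np, cv2
from scipy.spatial.transform import Rotation as Ro
from station import ctrl
def cloud(name):
    im,d=ctrl.get_image(name); m=ctrl.camera_model(name)
    v,u=np.mgrid[0:384,0:512]; K=np.array(m["mtx"])
    c=np.stack([(u-K[0,2])/K[0,0]*d,(v-K[1,2])/K[1,1]*d,d],-1)
    w=(c-np.array(m["t"]))@np.array(m["R"]); w[d==0]=np.nan
    return im,w
E
python3 - <<'E'
from h import *
for n in("scene","top"):
    im,w=cloud(n); cv2.imwrite(f"pics/{n}0.png",im); np.save(f"{n}0.npy",w)
o=ctrl.get_obs(); print(o, ctrl.tip_extent)
E
```

```text
pics
{'t': 0.1, 'q': array([-1.38299654e+00,  5.32834512e-02,  1.61416828e+00, -1.21818705e-05,
        1.47600276e+00, -1.18994444e-01]), 'dq': array([-0.00051182, -0.00204126, -0.00272396,  0.00088361, -0.00042518,
       -0.00053292]), 'effort': array([ 5.04170876e-04, -3.94901276e+01, -3.71362245e+01, -2.03369527e-04,
        3.92955626e-03, -7.18546801e-06]), 'tool_pos': array([ 0.18867204, -0.59538564,  0.30278349]), 'tool_rot': array([-3.10286442e+00, -4.79741083e-01,  1.19558690e-04]), 'contact_force': array([-0.72357589,  0.38572629,  0.65334404]), 'wrist_torque': array([-0.04170936, -0.02379243, -0.00522292]), 'grip_force': 0.0, 'opening': 0.08560153736716866} 0.0726
```

View pics/scene0.png

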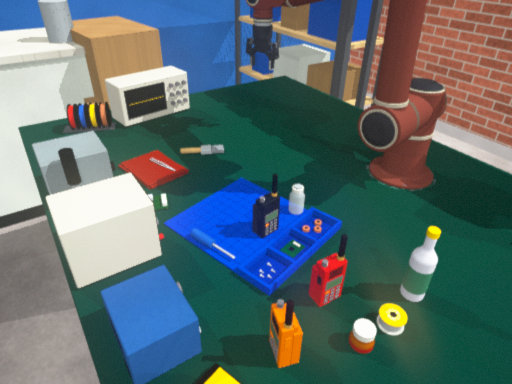

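View pics/top0.png

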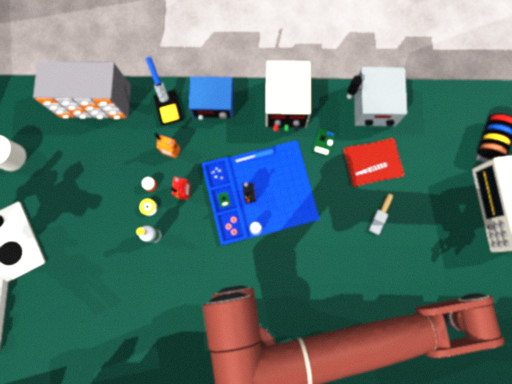

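The black radio is at scene (266,213) and top (249,192). The lookalikes are red at scene (327,277) and top (180,187), orange at scene (285,333) and top (168,146), and another upright black and yellow set at top (165,100). I choose the black one standing on the blue mat.

```bash
python3 - <<'E'
from h import *
im=cv2.imread("pics/top0.png"); w=np.load("top0.npy")
hsv=cv2.cvtColor(im,cv2.COLOR_BGR2HSV)
b=cv2.inRange(hsv,(105,150,80),(130,255,255)); b[:130]=0;b[:,:195]=0;b[:,330:]=0
b=cv2.morphologyEx(b,cv2.MORPH_CLOSE,np.ones((9,9)))
ok=(b>0)&np.isfinite(w[...,2])&(w[...,2]<.04)
P=w[ok]; print(len(P),P[:,2].min(),np.median(P[:,2]))
r=cv2.minAreaRect((P[:,:2]*1000).astype(np.float32)); print(r, cv2.boxPoints(r))
for (u,v) in((249,192),(256,228),(245,184)):
    print(u,v,w[v,u])
# scene cloud: radio
s=np.load("scene0.npy"); ims=cv2.imread("pics/scene0.png")
c=np.array(r[0])/1000
for nm,a,i in(("scene",s,ims),("top",w,im)):
    dark=(i.max(2)<70)&np.isfinite(a[...,2])&(a[...,2]>.02)&(np.hypot(a[...,0]-c[0],a[...,1]-c[1])<.15)
    Q=a[dark]; print(nm,len(Q),Q.min(0),Q.max(0),np.median(Q,0))
    if len(Q)>5: 
        m=(Q[:,2]>.03)&(Q[:,2]<.117); print(cv2.minAreaRect((Q[m][:,:2]*1000).astype(np.float32)))
        t=Q[Q[:,2]>.15]; print("ant",len(t),t.mean(0) if len(t) else 0)
# crop
cv2.imwrite("pics/crop.png",np.hstack([cv2.resize(ims[165:305,160:360],None,fx=2.8,fy=2.8,interpolation=3)]))
# ridge: tray walls high points
R=P[(P[:,2]>.016)&(P[:,2]<.03)]; print(len(R), cv2.minAreaRect((R[:,:2]*1000).astype(np.float32)))
E
```

```text
7990 -0.009816494916349915 0.006904587512837443
((617.068603515625, -90.54071044921875), (334.743896484375, 516.5057373046875), 15.314326286315918) [[ 387.43155  114.33665]
 [ 523.848   -383.8287 ]
 [ 846.7057  -295.41806]
 [ 710.2892   202.74728]]
249 192 [0.57523946 0.00437949 0.11438389]
256 228 [ 0.44825074 -0.02273648  0.09399513]
245 184 [0.60070029 0.01849093 0.13300002]
scene 544 [ 0.5539231  -0.00570913  0.02126247] [0.61545898 0.03481417 0.18075548] [0.59585204 0.02194141 0.10277587]
((584.9692993164062, 13.247947692871094), (60.93022537231445, 40.61922073364258), 3.0774576663970947)
ant 60 [0.56214947 0.01403379 0.16625386]
top 122 [ 0.55366478 -0.01302247  0.03112928] [0.60612161 0.02262679 0.18388309] [0.57534677 0.0017973  0.11518306]
((578.099609375, 5.677207946777344), (51.53658676147461, 31.148279190063477), 12.286437034606934)
ant 16 [0.5590775  0.00993274 0.17541687]
784 ((616.3017578125, -94.54544067382812), (320.85137939453125, 510.6103515625), 15.576746940612793)
```

View pics/crop.png

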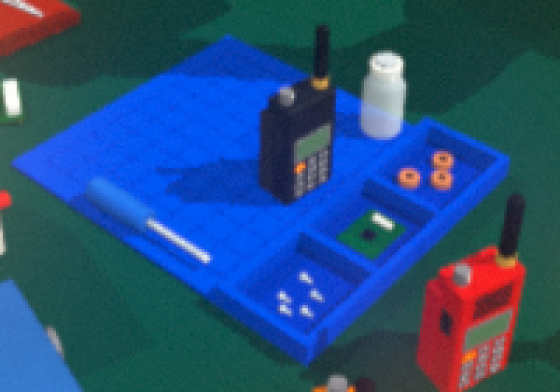

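The crop shows the black radio standing on the mat with its screen and keypad towards the tray. The antenna is on the dispenser side, at crop (320,55), and the knob is at (285,97). Next I'll fit the poses.

```bash
python3 - <<'E'
from h import *
from scipy.optimize import least_squares
im=cv2.imread("pics/top0.png"); w=np.load("top0.npy"); s=np.load("scene0.npy"); ims=cv2.imread("pics/scene0.png")
def mat(i,a):
    hsv=cv2.cvtColor(i,cv2.COLOR_BGR2HSV)
    b=cv2.inRange(hsv,(105,150,60),(130,255,255))
    X=a[...,0];Y=a[...,1]; ok=(b>0)&(a[...,2]<.035)&(a[...,2]>-.005)&(X>.38)&(X<.83)&(Y>-.3)&(Y<.25)
    n,l,st,_=cv2.connectedComponentsWithStats(ok.astype(np.uint8)); k=1+st[1:,4].argmax()
    return a[l==k]
for i,a in((im,w),(ims,s)):
    P=mat(i,a); Z=P[:,2]
    print(len(P),cv2.minAreaRect((P[:,:2]*1000).astype(np.float32)))
    H=P[(Z>.017)&(Z<.03)]; r=cv2.minAreaRect((H[:,:2]*1000).astype(np.float32));print("tray",len(H),r)
    F=P[(Z<.009)]; print("floor z",np.median(F[:,2]))
# ridge line from scene: bin high pts; direction from angle
a=s;i=ims
P=mat(i,a)
H=P[(P[:,2]>.018)&(P[:,2]<.03)]
for th in (10,12,14,16,18):
    u=np.array([-np.sin(np.radians(th)),np.cos(np.radians(th))])*1
    for sg in (1,-1):
        u=np.array([sg*np.sin(np.radians(th)),np.cos(np.radians(th))]); p=H[:,:2]@u
        h,e=np.histogram(p,bins=np.arange(-.2,.3,.004)); k=h.argmax(); print(sg*th,h.max(),e[k],h[k-3:k+4])
# radio front/side fit
dk=(i.max(2)<110)&(abs(a[...,0]-.585)<.06)&(abs(a[...,1]-.01)<.06)&(a[...,2]>.025)&(a[...,2]<.108)
Q=a[dk]
def res(x):
    c,sn=np.cos(x[2]),np.sin(x[2]); d=Q[:,:2]*1000-x[:2]
    lx=d@[c,sn]; ly=d@[-sn,c]   # radio x dir = (c,sn)
    return np.maximum(abs(lx)-21,abs(ly)-31)
best=min((least_squares(res,[578,5,np.radians(y)],loss='soft_l1',f_scale=2) for y in(75,90,105)),key=lambda r:r.cost)
print(len(Q),best.x[:2],np.degrees(best.x[2]),best.cost/len(Q))
E
```

```text
7644 ((600.0478515625, -30.680221557617188), (333.60943603515625, 391.5957336425781), 15.399219512939453)
tray 689 ((595.8739013671875, -20.466018676757812), (320.4540100097656, 356.9145812988281), 15.588184356689453)
floor z 0.005047522533902463
9178 ((584.9520263671875, -40.93553161621094), (352.9986877441406, 394.0892333984375), 15.46357536315918)
tray 1550 ((583.5048828125, 18.217544555664062), (323.37689208984375, 278.370849609375), 15.281399726867676)
floor z 0.005021958215372307
10 41 0.20400000000000035 [34 40 38 41 30 41 38]
-10 81 -0.03199999999999986 [61 59 70 81 69 53 25]
12 44 0.21600000000000036 [28 26 32 44 38 31 33]
-12 98 -0.05599999999999988 [45 93 97 98 76 59 26]
14 37 0.23600000000000038 [25 29 32 37 32 33 37]
-14 146 0.008000000000000174 [ 21  30  66 146 124  57   0]
16 36 0.2600000000000004 [30 29 27 36 33 28 22]
-16 171 -0.00799999999999984 [ 25  76 147 171   2   0   0]
18 37 0.21200000000000035 [27 25 34 37 37 30 31]
-18 139 -0.11999999999999994 [ 24  75  95 139  93  67  30]
486 [581.93166116   7.84538581] 98.0602630182173 0.5357162748230382
```

```bash
cat >> h.py <<'E'
def Rt(t,e,psi):  # tool z tilted e below horizontal, heading psi; antenna tilted t back (deg)
    t,e,p=np.radians([t,e,psi]); H=np.array([np.cos(p),np.sin(p),0]); B=np.array([np.sin(p),-np.cos(p),0]) # B: falling direction
    z=np.cos(e)*H-np.array([0,0,np.sin(e)]); a=np.array([0,0,np.cos(t)])+np.sin(t)*B
    y=np.cross(a,z); y/=np.linalg.norm(y); return np.stack([np.cross(y,z),y,z],1)
def delta(pos,R,p0,R0):
    return np.r_[R0.T@(np.array(pos)-p0)/.6, (Ro.from_matrix(R0.T@R).as_rotvec())/(np.pi/2)].round(3)
def cur():
    o=ctrl.get_obs(); return o["tool_pos"],Ro.from_rotvec(o["tool_rot"]).as_matrix(),o
E
python3 - <<'E'
from h import *
p,R,o=cur()
y=np.array([1.,0,0]);z=np.array([0,0,-1.]); A=np.stack([np.cross(y,z),y,z],1)
print(delta([.42,-.08,.33],A,p,R))
E
```

```text
[ 0.627 -0.703 -0.044 -0.001 -0.001 -0.805]
```

apply_moves:
  rows: [0.63,-0.7,-0.04,0,0,-0.8,0.63,-0.7,-0.04,0,0,-0.8,0.63,-0.7,-0.04,0,0,-0.8,0.63,-0.7,-0.04,0,0,-0.8,0.63,-0.7,-0.04,0,0,-0.8,0.63,-0.7,-0.04,0,0,-0.8,0.63,-0.7,-0.04,0,0,-0.8,0.63,-0.7,-0.04,0,0,-0.8,0.63,-0.7,-0.04,0,0,-0.8,0.63,-0.7,-0.04,0,0,-0.8,0.63,-0.7,-0.04,0,0,-0.8,0.63,-0.7,-0.04,0,0,-0.8,0.63,-0.7,-0.04,0,0,-0.8,0.63,-0.7,-0.04,0,0,-0.8]
  grip: 0.4

```text
t: 1.5
tool_pos: [0.422, -0.0813, 0.3275]
tool_rot: [-2.228, -2.214, 0.001]
contact_force: [-0.0, -0.4, -0.5]
opening: 0.034
grip_force: 0.0
```

```bash
python3 - <<'E'
from h import *
p,R,o=cur(); print(p,R.round(2),o["q"],o["opening"],o["t"])
for e in(45,): print(delta([.40,-.02,.30],Rt(0,e,8),p,R))
E
```

```text
[ 0.42202727 -0.08129644  0.32748198] [[ 0.01  1.   -0.  ]
 [ 1.   -0.01 -0.  ]
 [-0.   -0.   -1.  ]] [-3.63564307e-01 -4.55988582e-01  2.01163785e+00 -5.13959921e-04
  1.58673145e+00 -3.56949215e-01] 0.034021523542314434 1.5
[ 0.102 -0.037  0.046 -0.427 -0.369 -1.03 ]
```

apply_moves:
  rows: [0.1,-0.04,0.05,-0.42,-0.37,-1,0.1,-0.04,0.05,-0.42,-0.37,-1,0.1,-0.04,0.05,-0.42,-0.37,-1,0.1,-0.04,0.05,-0.42,-0.37,-1,0.1,-0.04,0.05,-0.42,-0.37,-1,0.1,-0.04,0.05,-0.42,-0.37,-1,0.1,-0.04,0.05,-0.42,-0.37,-1,0.1,-0.04,0.05,-0.42,-0.37,-1,0.1,-0.04,0.05,-0.42,-0.37,-1,0.1,-0.04,0.05,-0.42,-0.37,-1,0.1,-0.04,0.05,-0.42,-0.37,-1,0.1,-0.04,0.05,-0.42,-0.37,-1,0.1,-0.04,0.05,-0.42,-0.37,-1,0.1,-0.04,0.05,-0.42,-0.37,-1]

```text
t: 2.9
tool_pos: [0.4083, -0.0239, 0.2974]
tool_rot: [-0.097, 2.361, 0.058]
contact_force: [-0.5, -0.0, 0.0]
opening: 0.0343
grip_force: 0.0
```

```bash
python3 - <<'E'
from h import *
p,R,o=cur(); print(p,R.round(2),o["q"],o["opening"],o["t"],o["contact_force"])
im,d=ctrl.get_image("wrist"); cv2.imwrite("pics/w1.png",im); np.savez("w1.npz",p=p,R=R,d=d)
im,w=cloud("top"); np.save("top1.npy",w); cv2.imwrite("pics/top1.png",im)
im,w=cloud("scene"); np.save("scene1.npy",w); cv2.imwrite("pics/scene1.png",im)
m=ctrl.camera_model("wrist"); print({k:np.round(v,3) for k,v in m.items()})
E
```

```text
[ 0.40825426 -0.02385651  0.29741469] [[-0.71 -0.09  0.7 ]
 [-0.05  1.    0.07]
 [-0.7   0.01 -0.71]] [-0.42745224 -1.01017833  2.45784839  0.42615631  1.03024985 -2.17505112] 0.03426459843722883 2.9 [-4.52821385e-01 -2.65623628e-04  2.36959288e-02]
{'mtx': array([[297.319,   0.   , 250.253],
       [  0.   , 297.319, 188.853],
       [  0.   ,   0.   ,   1.   ]]), 'tool_from_camera': array([[ 0.   , -0.958, -0.286,  0.072],
       [ 1.   ,  0.   , -0.001,  0.   ],
       [ 0.001, -0.286,  0.958, -0.071],
       [ 0.   ,  0.   ,  0.   ,  1.   ]])}
```

View pics/w1.png

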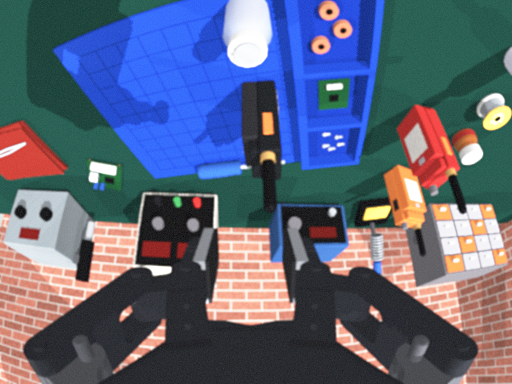

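The wrist view shows the black radio from the robot's side, with the antenna at (268,180) and the dispenser beside the tray at (248,30). I'll fit the kinematics, check the planned tip path, and refine the radio pose.

```bash
cat >> h.py <<'E'
from scipy.optimize import least_squares
D=[([-1.38299654,.0532834512,1.61416828,-1.2e-5,1.47600276,-.118994444],[.18867204,-.59538564,.30278349],[-3.10286442,-.479741083,1.2e-4]),
([-.363564307,-.455988582,2.01163785,-5.14e-4,1.58673145,-.356949215],[.42202727,-.08129644,.32748198],[-2.228,-2.214,.001]),
([-.42745224,-1.01017833,2.45784839,.42615631,1.03024985,-2.17505112],[.40825426,-.02385651,.29741469],[-.097,2.361,.058])]
E1=lambda a,x:Ro.from_euler(a,x).as_matrix()
def fk(q,k,s4=1,s6=1):
    a1,off,h,L2,L3,d,c6=k; A=E1('z',q[0]); B=A@E1('y',q[1]); C=A@E1('y',q[1]+q[2])
    W=A@[a1,off,0]+[0,0,h]+B[:,2]*L2+C[:,2]*L3
    T=C@E1('z',s4*q[3])@E1('y',q[4])@E1('z',s6*q[5]+c6); return W+T[:,2]*d,T
def kfit(s4,s6):
    def f(k):
        r=[]
        for q,p,rv in D:
            P,T=fk(q,k,s4,s6); r+=list((P-p)*5)+list((T-Ro.from_rotvec(rv).as_matrix()).ravel())
        return r
    return min((least_squares(f,[0,.074,.16,.405,.588,.21,c]) for c in(0,1.5,3.1,-1.5)),key=lambda r:r.cost)
def kin():
    return min(((kfit(a,b),a,b) for a in(1,-1) for b in(1,-1)),key=lambda t:t[0].cost)
lo=np.array([-3.01,-1.01,.06,-1.02,.09,-3.14]);hi=np.array([3.01,2.22,2.58,4.17,2.62,3.14])
def ik(p,R,q0,K):
    k,s4,s6=K[0].x,K[1],K[2]
    f=lambda q:np.r_[(fk(q,k,s4,s6)[0]-p)*5,(fk(q,k,s4,s6)[1]-R).ravel()]
    r=least_squares(f,np.clip(q0,lo+1e-3,hi-1e-3),bounds=(lo,hi)); return r.x,r.cost
E
python3 - <<'E'
from h import *
K=kin(); print(K[0].x.round(4),K[1:],K[0].cost)
import pickle; pickle.dump(K,open("K.pkl","wb"))
# refine radio from scene1 (front/side), antenna from both
for n in("scene","top"):
    for j in(0,1):
        a=np.load(f"{n}{j}.npy"); i=cv2.imread(f"pics/{n}{j}.png")
        m=(i.max(2)<90)&(np.hypot(a[...,0]-.562,a[...,1]-.012)<.025)&(a[...,2]>.14)&(a[...,2]<.2); q=a[m]
        print(n,j,len(q),q.mean(0).round(4),q.max(0).round(4),q.min(0).round(4))
# wrist antenna
z=np.load("w1.npz"); d=z["d"];M=ctrl.camera_model("wrist");f=M["mtx"][0,0]
v,u=np.mgrid[0:384,0:512]; x=u-M["mtx"][0,2];y=v-M["mtx"][1,2];r=np.hypot(x,y);th=r/f
s=np.tan(th)/np.maximum(r,1e-6); c=np.stack([x*s*d,y*s*d,d],-1)
T=M["tool_from_camera"]; w=(c@T[:3,:3].T+T[:3,3])@z["R"].T+z["p"]; np.save("w1w.npy",w)
im=cv2.imread("pics/w1.png")
m=(np.hypot(w[...,0]-.562,w[...,1]-.012)<.03)&(w[...,2]>.13)&(w[...,2]<.2)&(d>0); q=w[m]
print(len(q),q.mean(0),q.min(0),q.max(0))
m=(np.hypot(w[...,0]-.582,w[...,1]-.008)<.06)&(w[...,2]>.02)&(w[...,2]<.112)&(d>0)&(im.max(2)<120); Q=w[m]
Q2=np.load("scene0.npy");i=cv2.imread("pics/scene0.png");m=(i.max(2)<110)&(abs(Q2[...,0]-.585)<.06)&(abs(Q2[...,1]-.01)<.06)&(Q2[...,2]>.025)&(Q2[...,2]<.108)
for nm,q in(("w",Q),("both",np.r_[Q,Q2[m]])):
    def res(x):
        c,sn=np.cos(x[2]),np.sin(x[2]); e=q[:,:2]*1000-x[:2]
        return np.maximum(abs(e@[c,sn])-21,abs(e@[-sn,c])-31)
    b=least_squares(res,[580,7,1.7],loss='soft_l1',f_scale=2); print(nm,len(q),b.x[:2],np.degrees(b.x[2]),b.cost/len(q))
# mat floor/ridge from wrist
hsv=cv2.cvtColor(im,cv2.COLOR_BGR2HSV); bl=cv2.inRange(hsv,(105,150,60),(130,255,255))>0
H=w[bl&(d>0)&(w[...,2]>.019)&(w[...,2]<.03)&(w[...,0]<.78)&(w[...,1]>-.03)&(w[...,0]>.5)][:,:2]
for th in(14.5,15,15.5,16):
    un=np.array([-np.sin(np.radians(th)),np.cos(np.radians(th))]);h,e=np.histogram(H@un,np.arange(-.13,.02,.003));print(th,h)
E
```

```text
[0.0386 0.0742 0.1617 0.4039 0.5632 0.207  1.5706] (1, 1) 5.69081724051514e-05
scene 0 76 [0.5624 0.0141 0.1618] [0.5671 0.0193 0.1808] [0.5541 0.0063 0.1403]
scene 1 75 [0.5624 0.0141 0.1621] [0.5674 0.0183 0.1816] [0.5543 0.0046 0.1401]
top 0 16 [0.5591 0.0099 0.1754] [0.5647 0.0156 0.1839] [0.5537 0.0051 0.1561]
top 1 17 [0.5587 0.0097 0.1748] [0.5634 0.0155 0.1847] [0.5543 0.005  0.149 ]
642 [0.55428622 0.00907021 0.15803468] [0.55120238 0.00321008 0.13007142] [0.56297606 0.01641977 0.18283553]
w 1960 [581.9345225   10.87520553] 101.48114215544699 0.5970645016353939
both 2446 [582.27685058   8.96266276] 100.40676727571409 0.7430816405533097
14.5 [  0   0   0   0   5   2   0   0   0   0   0   0  63 202 250 248 195  89
  41  45  37  46  39  43  39  47  39  43  37  41  41  37  41  36  38  40
  42  37  40  42  34  36  39 158 204 184  77   3   0]
15 [  0   0   2   5   0   0   0   0   0   0   4 188 252 245 241 108  42  43
  43  41  39  43  38  43  44  40  36  40  44  33  42  40  40  35  41  41
  37  40  40  33  42  99 228 187 118   3   0   0   0]
15.5 [  0   5   2   0   0   0   0   0   0 123 244 249 246 162  41  41  46  42
  41  41  43  38  47  38  40  39  41  41  36  41  37  38  39  43  36  41
  41  33  38  42 252 186 162   5   0   0   0   0   0]
16 [  5   0   0   0   0   0   0  51 242 246 249 221  50  39  44  41  41  40
  44  38  43  43  41  36  42  42  33  41  39  42  34  46  36  40  38  36
  35  40 218 196 176  30   0   0   0   0   0   0   0]
```

```bash
cat >> h.py <<'E'
import pickle
PSI=10.5; XD=np.array([-np.sin(np.radians(PSI)),np.cos(np.radians(PSI)),0]); YD=np.array([-np.cos(np.radians(PSI)),-np.sin(np.radians(PSI)),0])
CEN=np.array([.582,.010,.005]); HEEL=CEN-.021*XD
FL=np.diag([-1.,-1,1])
def ant(t,zc,dy=0.022):
    t=np.radians(t); dx=.027
    return HEEL+XD*(dx*np.cos(t)-zc*np.sin(t))+np.array([0,0,dx*np.sin(t)+zc*np.cos(t)])+YD*dy
def pose(t,e,zc=.160,dep=.060,off=0.,flip=True): # off: cage centre shifted along a x z (to front/up)
    R=Rt(t,e,PSI); p=ant(t,zc)+off*R[:,1]-dep*R[:,2]
    return p,(R@FL if flip else R)
E
python3 - <<'E'
from h import *
K=pickle.load(open("K.pkl","rb")); q00=cur()[2]["q"]
for fl in(False,True):
    q=q00.copy()
    if fl:q[5]+=np.pi
    for t in range(0,91,15):
        e=40-t/90*18
        p,R=pose(t,e,flip=fl); q,c=ik(p,R,q,K); print(fl,t,p.round(3),q.round(2),"%.1e"%c)
w=np.load("w1w.npy");im=cv2.imread("pics/w1.png")
s=w[10:65,228:268].reshape(-1,3); s=s[(s[:,2]>.03)&(s[:,2]<.1)]; print("disp",len(s),s.mean(0),s.min(0),s.max(0))
E
```

```text
False 0 [0.514 0.004 0.204] [-0.28 -0.6   2.46  0.68  0.58 -2.48] 1.7e-21
False 15 [ 0.52  -0.038  0.203] [-0.4  -0.57  2.46  0.87  0.61 -2.4 ] 3.1e-23
False 30 [ 0.526 -0.079  0.191] [-0.5  -0.51  2.46  1.08  0.64 -2.37] 3.0e-22
False 45 [ 0.531 -0.117  0.168] [-0.59 -0.41  2.45  1.28  0.67 -2.38] 3.2e-21
False 60 [ 0.535 -0.147  0.137] [-0.66 -0.29  2.45  1.48  0.72 -2.41] 3.3e-21
False 75 [ 0.538 -0.17   0.098] [-0.71 -0.14  2.44  1.67  0.79 -2.42] 4.9e-22
False 90 [ 0.539 -0.182  0.054] [-0.74  0.02  2.43  1.83  0.87 -2.41] 1.3e-23
True 0 [0.514 0.004 0.204] [-0.28 -0.6   2.46  0.68  0.58  0.67] 1.1e-26
True 15 [ 0.52  -0.038  0.203] [-0.4  -0.57  2.46  0.87  0.61  0.74] 1.7e-24
True 30 [ 0.526 -0.079  0.191] [-0.5  -0.51  2.46  1.08  0.64  0.77] 4.1e-23
True 45 [ 0.531 -0.117  0.168] [-0.59 -0.41  2.45  1.28  0.67  0.76] 9.6e-22
True 60 [ 0.535 -0.147  0.137] [-0.66 -0.29  2.45  1.48  0.72  0.74] 1.6e-21
True 75 [ 0.538 -0.17   0.098] [-0.71 -0.14  2.44  1.67  0.79  0.72] 1.6e-22
True 90 [ 0.539 -0.182  0.054] [-0.74  0.02  2.43  1.83  0.87  0.73] 3.9e-24
disp 2090 [ 0.44345364 -0.02022001  0.07674265] [ 0.43076143 -0.03831621  0.03031506] [ 0.46765588 -0.0006572   0.09395904]
```

apply_moves:
  rows: [0,0,0,0,0,1,0,0,0,0,0,1,0,0,0,0,0,1,0,0,0,0,0,1,0,0,0,0,0,1,0,0,0,0,0,1,0,0,0,0,0,1,0,0,0,0,0,1,0,0,0,0,0,1,0,0,0,0,0,1,0,0,0,0,0,1,0,0,0,0,0,1]
  grip: 0.4

```text
t: 4.25
tool_pos: [0.4086, -0.0222, 0.2982]
tool_rot: [1.698, 1.856, 0.775]
contact_force: [-0.5, -0.2, 0.4]
opening: 0.0342
grip_force: 0.0
```

```bash
python3 - <<'E'
from h import *
p,R,o=cur(); print(p,o["q"].round(3))
P,A=pose(0,40,dep=.115); print(P,delta(P,A,p,R))
E
```

```text
[ 0.40860705 -0.02216663  0.29817071] [-0.424 -1.01   2.457  0.428  1.03  -0.607]
[ 0.47265503 -0.00416371  0.23892058] [ 0.019  0.008  0.147 -0.017  0.074  0.955]
```

apply_moves:
  rows: [0.019,0.008,0.147,-0.017,0.074,0.955,0.019,0.008,0.147,-0.017,0.074,0.955,0.019,0.008,0.147,-0.017,0.074,0.955,0.019,0.008,0.147,-0.017,0.074,0.955,0.019,0.008,0.147,-0.017,0.074,0.955,0.019,0.008,0.147,-0.017,0.074,0.955,0.019,0.008,0.147,-0.017,0.074,0.955,0.019,0.008,0.147,-0.017,0.074,0.955,0.019,0.008,0.147,-0.017,0.074,0.955,0.019,0.008,0.147,-0.017,0.074,0.955,0.019,0.008,0.147,-0.017,0.074,0.955,0.019,0.008,0.147,-0.017,0.074,0.955,0.019,0.008,0.147,-0.017,0.074,0.955]

```text
t: 5.55
tool_pos: [0.4727, -0.0042, 0.2388]
tool_rot: [-2.768, -0.257, -1.291]
contact_force: [-0.7, 0.6, -0.5]
opening: 0.0339
grip_force: 0.0
```

```bash
python3 - <<'E'
from h import *
p,R,o=cur(); print(p,o["q"].round(3))
P,A=pose(0,40,dep=.115); print("err",P-p,delta(P,A,p,R))
P,A=pose(0,40,dep=.060); print(delta(P,A,p,R))
im,d=ctrl.get_image("wrist"); cv2.imwrite("pics/w2.png",im)
M=ctrl.camera_model("wrist");f=M["mtx"][0,0]
v,u=np.mgrid[0:384,0:512]; x=u-M["mtx"][0,2];y=v-M["mtx"][1,2];r=np.hypot(x,y)
s=np.tan(r/f)/np.maximum(r,1e-6); T=M["tool_from_camera"]; c=np.stack([x*s*d,y*s*d,d],-1)@T[:3,:3].T+T[:3,3]
w=c@R.T+p
m=(np.hypot(w[...,0]-.560,w[...,1]-.011)<.03)&(w[...,2]>.13)&(w[...,2]<.2)&(d>0)
print(m.sum(),w[m].mean(0),w[m].min(0),w[m].max(0),"tool y",c[m][:,1].mean(),c[m][:,1].min(),c[m][:,1].max())
E
```

```text
[ 0.47271832 -0.00422988  0.23884715] [-0.339 -0.709  2.437  0.624  0.713  0.716]
err [-6.32884789e-05  6.61674501e-05  7.34206328e-05] [ 0.    -0.    -0.     0.    -0.     0.001]
[ 0.    -0.     0.092  0.    -0.     0.001]
824 [0.55538717 0.0088969  0.16455899] [0.55211883 0.00296062 0.13001099] [0.56404258 0.01601083 0.18391628] tool y 0.002133025496697007 -0.004281226693601494 0.0087821845544158
```

View pics/w2.png

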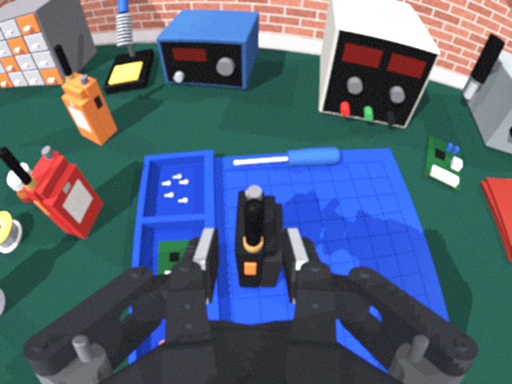

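The antenna at (255,220) lies between the two open fingers, about 2 mm off centre. I'm advancing now.

```bash
sed -i 's/CEN=np.array(\[.582,.010/CEN=np.array([.583,.008/' h.py; python3 - <<'E'
from h import *
p,R,o=cur(); P,A=pose(0,40,dep=.060); print(delta(P,A,p,R))
E
```

```text
[ 0.001  0.003  0.092  0.    -0.     0.001]
```

apply_moves:
  rows: [0.001,0.003,0.03,0,0,0,0.001,0.003,0.06,0,0,0,0.001,0.003,0.092,0,0,0,0.001,0.003,0.092,0,0,0]

```text
t: 6.0
tool_pos: [0.5149, 0.0021, 0.2014]
tool_rot: [-2.769, -0.255, -1.284]
contact_force: [-0.6, 0.8, -0.8]
opening: 0.0341
grip_force: 0.0
```

apply_moves:
  rows: [0,0,0,0,0,0,0,0,0,0,0,0,0,0,0,0,0,0]
  grip: 0.24

```text
t: 6.3
tool_pos: [0.5149, 0.0014, 0.2047]
tool_rot: [-2.767, -0.253, -1.294]
contact_force: [0.7, -0.3, -0.3]
opening: 0.0204
grip_force: 0.0
```

```bash
python3 - <<'E'
from h import *
p,R,o=cur(); print(p,o["opening"],o["contact_force"],o["t"])
for ts in (range(3,47,3),):
    print("cfg e=40-t/90*16; off=0")
    for t in ts: print(t,delta(*pose(t,40-t/90*16),p,R).tolist())
im,d=ctrl.get_image("wrist"); cv2.imwrite("pics/w3.png",im[150:330,120:400])
E
```

```text
[0.5149156  0.00140831 0.20469016] 0.02044906345503722 [ 0.65729232 -0.32886332 -0.32175703] 6.3
cfg e=40-t/90*16; off=0
3 [-0.001, 0.014, 0.0, 0.001, 0.005, 0.043]
6 [-0.001, 0.028, -0.001, 0.001, 0.011, 0.085]
9 [-0.001, 0.042, -0.001, 0.002, 0.016, 0.127]
12 [-0.002, 0.056, -0.001, 0.004, 0.022, 0.167]
15 [-0.004, 0.07, -0.0, 0.005, 0.028, 0.207]
18 [-0.006, 0.084, 0.001, 0.007, 0.034, 0.245]
21 [-0.009, 0.098, 0.003, 0.01, 0.039, 0.283]
24 [-0.012, 0.112, 0.005, 0.012, 0.045, 0.319]
27 [-0.016, 0.126, 0.007, 0.015, 0.05, 0.355]
30 [-0.021, 0.139, 0.01, 0.018, 0.056, 0.389]
33 [-0.026, 0.152, 0.014, 0.022, 0.061, 0.423]
36 [-0.031, 0.165, 0.018, 0.026, 0.067, 0.456]
39 [-0.037, 0.178, 0.022, 0.03, 0.072, 0.488]
42 [-0.044, 0.19, 0.027, 0.034, 0.077, 0.52]
45 [-0.051, 0.202, 0.032, 0.039, 0.082, 0.551]
```

View pics/w3.png

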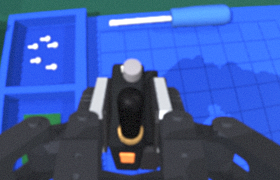

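The antenna (crop (130,110)) sits between the pads with clearance on both sides. Now I start the tip, up to about 21°.

apply_moves:
  rows: [0,0.007,0,0,0.003,0.021,-0.001,0.014,0,0.001,0.005,0.043,-0.001,0.021,0,0.001,0.008,0.064,-0.001,0.028,-0.001,0.001,0.011,0.085,-0.001,0.035,-0.001,0.002,0.014,0.106,-0.001,0.042,-0.001,0.002,0.016,0.127,-0.002,0.049,-0.001,0.003,0.019,0.147,-0.002,0.056,-0.001,0.004,0.022,0.167,-0.003,0.063,-0.001,0.004,0.025,0.187,-0.004,0.07,0,0.005,0.028,0.207,-0.005,0.077,0,0.006,0.031,0.226,-0.006,0.084,0.001,0.007,0.034,0.245]

```text
t: 7.55
tool_pos: [0.5223, -0.0486, 0.2004]
tool_rot: [-2.591, 0.267, -1.25]
contact_force: [0.3, -0.5, -0.8]
opening: 0.0203
grip_force: 0.0
```

```bash
python3 - <<'E'
from h import *
p,R,o=cur(); P,A=pose(18,40-18/90*16); print("err",P-p,o["opening"],o["contact_force"],o["q"].round(2))
for t in range(20,60,2): print(t,delta(*pose(t,40-t/90*16),p,R).tolist())
im,d=ctrl.get_image("scene"); cv2.imwrite("pics/s3.png",cv2.resize(im[130:300,170:370],None,fx=2.5,fy=2.5))
E
```

```text
err [ 7.16559234e-06 -1.41826397e-04  1.06656797e-03] 0.020263372976265025 [ 0.32247292 -0.49441379 -0.83297123] [-0.42 -0.43  2.36  0.93  0.6   0.73]
20 [0.003, 0.009, -0.0, 0.002, 0.004, 0.023]
22 [0.005, 0.018, 0.001, 0.003, 0.008, 0.048]
24 [0.006, 0.028, 0.002, 0.005, 0.011, 0.072]
26 [0.007, 0.037, 0.004, 0.007, 0.015, 0.096]
28 [0.008, 0.047, 0.006, 0.009, 0.018, 0.119]
30 [0.008, 0.056, 0.007, 0.012, 0.021, 0.142]
32 [0.008, 0.065, 0.01, 0.014, 0.025, 0.165]
34 [0.008, 0.075, 0.012, 0.016, 0.028, 0.187]
36 [0.008, 0.084, 0.014, 0.019, 0.031, 0.209]
38 [0.007, 0.094, 0.017, 0.022, 0.034, 0.231]
40 [0.007, 0.103, 0.02, 0.024, 0.037, 0.252]
42 [0.005, 0.112, 0.023, 0.027, 0.04, 0.274]
44 [0.004, 0.121, 0.026, 0.03, 0.043, 0.294]
46 [0.002, 0.13, 0.029, 0.033, 0.045, 0.315]
48 [0.0, 0.139, 0.033, 0.037, 0.048, 0.336]
50 [-0.002, 0.148, 0.036, 0.04, 0.051, 0.356]
52 [-0.005, 0.156, 0.04, 0.043, 0.053, 0.376]
54 [-0.007, 0.165, 0.044, 0.047, 0.056, 0.396]
56 [-0.01, 0.173, 0.048, 0.05, 0.058, 0.416]
58 [-0.014, 0.182, 0.052, 0.054, 0.061, 0.436]
```

View pics/s3.png

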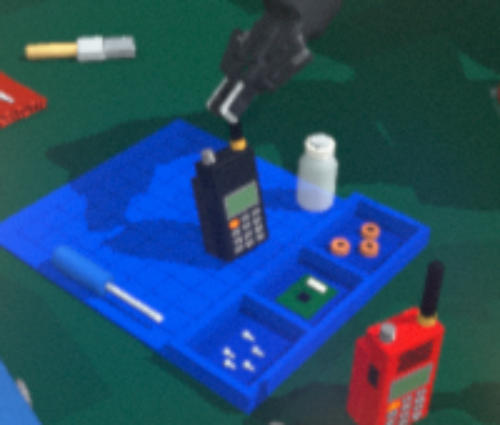

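The radio leans back about 15°, with the antenna caged at (235,130) and the base still in place. I continue slowly past the balance point.

apply_moves:
  rows: [0.002,0.004,0,0.001,0.002,0.012,0.003,0.009,0,0.002,0.004,0.023,0.004,0.013,0,0.002,0.006,0.035,0.005,0.018,0.001,0.003,0.008,0.048,0.006,0.023,0.001,0.004,0.01,0.06,0.006,0.028,0.002,0.005,0.011,0.072,0.007,0.032,0.003,0.006,0.013,0.084,0.007,0.037,0.004,0.007,0.015,0.096,0.008,0.042,0.005,0.008,0.016,0.108,0.008,0.047,0.006,0.009,0.018,0.119,0.008,0.056,0.007,0.012,0.021,0.142,0.008,0.065,0.01,0.014,0.025,0.165,0.008,0.075,0.012,0.016,0.028,0.187,0.008,0.084,0.014,0.019,0.031,0.209,0.007,0.094,0.017,0.022,0.034,0.231,0.007,0.103,0.02,0.024,0.037,0.252,0.005,0.112,0.023,0.027,0.04,0.274,0.004,0.121,0.026,0.03,0.043,0.294,0.002,0.13,0.029,0.033,0.045,0.315,0.002,0.13,0.029,0.033,0.045,0.315]

```text
t: 9.6
tool_pos: [0.5323, -0.1208, 0.1666]
tool_rot: [-2.24, 0.818, -1.14]
contact_force: [0.1, 0.0, -0.6]
opening: 0.0203
grip_force: 0.2
```

```bash
python3 - <<'E'
from h import *
p,R,o=cur(); P,A=pose(46,40-46/90*16); print("err",P-p,o["opening"],o["contact_force"],o["q"].round(2))
for t in range(48,89,2): print(t,delta(*pose(t,40-t/90*16),p,R).tolist())
im,d=ctrl.get_image("scene"); cv2.imwrite("pics/s4.png",cv2.resize(im[130:300,170:370],None,fx=2.5,fy=2.5))
E
```

```text
err [0.00030161 0.00011867 0.00061441] 0.020279062471614477 [ 0.06301194  0.00289939 -0.56150281] [-0.59 -0.25  2.32  1.28  0.67  0.77]
48 [0.003, 0.008, 0.003, 0.004, 0.003, 0.021]
50 [0.005, 0.017, 0.006, 0.007, 0.006, 0.041]
52 [0.007, 0.026, 0.009, 0.011, 0.008, 0.061]
54 [0.008, 0.035, 0.013, 0.014, 0.01, 0.081]
56 [0.009, 0.044, 0.016, 0.017, 0.012, 0.101]
58 [0.01, 0.053, 0.02, 0.021, 0.014, 0.121]
60 [0.01, 0.062, 0.024, 0.024, 0.016, 0.141]
62 [0.011, 0.072, 0.028, 0.028, 0.018, 0.161]
64 [0.011, 0.081, 0.032, 0.032, 0.019, 0.18]
66 [0.01, 0.09, 0.036, 0.036, 0.021, 0.2]
68 [0.009, 0.098, 0.04, 0.039, 0.022, 0.219]
70 [0.008, 0.107, 0.045, 0.043, 0.023, 0.239]
72 [0.007, 0.116, 0.049, 0.047, 0.025, 0.258]
74 [0.005, 0.125, 0.054, 0.051, 0.026, 0.278]
76 [0.003, 0.133, 0.058, 0.055, 0.027, 0.298]
78 [0.001, 0.142, 0.063, 0.059, 0.028, 0.317]
80 [-0.002, 0.15, 0.068, 0.063, 0.028, 0.337]
82 [-0.004, 0.159, 0.073, 0.068, 0.029, 0.357]
84 [-0.008, 0.167, 0.077, 0.072, 0.03, 0.377]
86 [-0.011, 0.175, 0.082, 0.076, 0.03, 0.397]
88 [-0.015, 0.182, 0.087, 0.08, 0.03, 0.417]
```

View pics/s4.png

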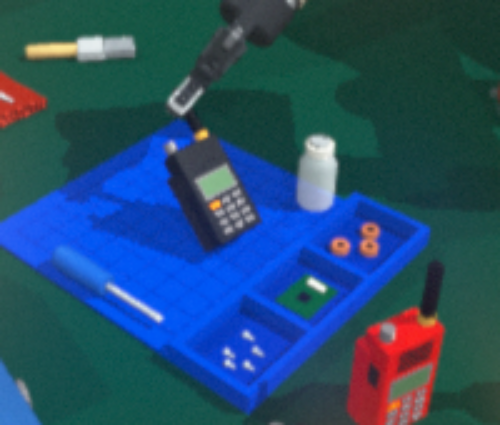

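The radio is held at about 45°, resting on the rear finger at (185,100). I keep lowering it.

apply_moves:
  rows: [0.003,0.008,0.003,0.004,0.003,0.021,0.005,0.017,0.006,0.007,0.006,0.041,0.007,0.026,0.009,0.011,0.008,0.061,0.008,0.035,0.013,0.014,0.01,0.081,0.009,0.044,0.016,0.017,0.012,0.101,0.01,0.053,0.02,0.021,0.014,0.121,0.01,0.062,0.024,0.024,0.016,0.141,0.011,0.072,0.028,0.028,0.018,0.161,0.011,0.081,0.032,0.032,0.019,0.18,0.01,0.09,0.036,0.036,0.021,0.2,0.009,0.098,0.04,0.039,0.022,0.219,0.008,0.107,0.045,0.043,0.023,0.239,0.007,0.116,0.049,0.047,0.025,0.258,0.005,0.125,0.054,0.051,0.026,0.278,0.003,0.133,0.058,0.055,0.027,0.298,0.001,0.142,0.063,0.059,0.028,0.317,-0.002,0.15,0.068,0.063,0.028,0.337,-0.003,0.155,0.07,0.065,0.029,0.347,-0.003,0.155,0.07,0.065,0.029,0.347]

```text
t: 11.55
tool_pos: [0.5399, -0.1776, 0.0825]
tool_rot: [-1.752, 1.257, -0.94]
contact_force: [-0.1, 0.6, -1.4]
opening: 0.0204
grip_force: 0.4
```

```bash
python3 - <<'E'
from h import *
p,R,o=cur(); P,A=pose(81,40-81/90*16); print("err",P-p,o["opening"],o["contact_force"],o["grip_force"],o["q"].round(2))
for t,off in((83,0),(85,0.0),(87,0.),(88,0.),(90,.003),(90,.002),(90,.001)): print(t,off,delta(*pose(t,40-t/90*16,off=off),p,R).tolist())
for dep in(.04,.02,0,-.04): print(dep,delta(*pose(90,24,off=.001,dep=dep),p,R).tolist())
i,w=cloud("scene"); cv2.imwrite("pics/s5.png",cv2.resize(i[130:300,170:370],None,fx=2.5,fy=2.5)); np.save("s5.npy",w)
E
```

```text
err [ 7.12674401e-05 -1.62447792e-04  1.08957932e-04] 0.0204406389708783 [-0.12810107  0.60194916 -1.39070407] 0.3759947558864951 [-0.72  0.08  2.26  1.68  0.79  0.78]
83 0 [0.002, 0.009, 0.004, 0.004, 0.001, 0.02]
85 0.0 [0.003, 0.018, 0.008, 0.008, 0.001, 0.04]
87 0.0 [0.004, 0.027, 0.012, 0.012, 0.001, 0.06]
88 0.0 [0.004, 0.032, 0.014, 0.014, 0.001, 0.071]
90 0.003 [0.006, 0.036, 0.018, 0.018, 0.001, 0.091]
90 0.002 [0.005, 0.038, 0.018, 0.018, 0.001, 0.091]
90 0.001 [0.005, 0.039, 0.018, 0.018, 0.001, 0.091]
0.04 [0.005, 0.038, 0.051, 0.018, 0.001, 0.091]
0.02 [0.005, 0.037, 0.084, 0.018, 0.001, 0.091]
0 [0.006, 0.036, 0.118, 0.018, 0.001, 0.091]
-0.04 [0.006, 0.034, 0.184, 0.018, 0.001, 0.091]
```

View pics/s5.png

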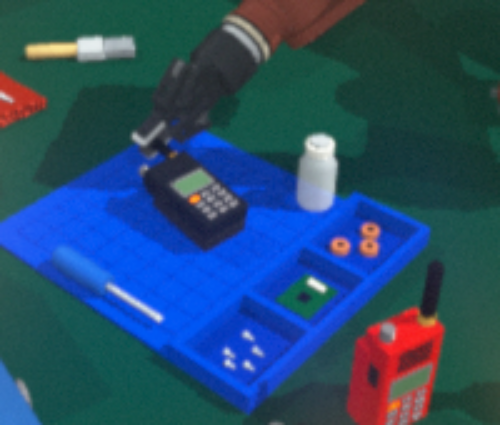

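The radio is nearly flat, with its antenna end just above the mat at (160,145). Now I finish the set-down.

apply_moves:
  rows: [0.001,0.005,0.002,0.002,0.001,0.01,0.002,0.009,0.004,0.004,0.001,0.02,0.002,0.014,0.006,0.006,0.001,0.03,0.003,0.018,0.008,0.008,0.001,0.04,0.003,0.023,0.01,0.01,0.001,0.05,0.004,0.027,0.012,0.012,0.001,0.06,0.004,0.032,0.014,0.014,0.001,0.071,0.005,0.034,0.016,0.016,0.001,0.081,0.006,0.036,0.018,0.018,0.001,0.091,0.005,0.038,0.018,0.018,0.001,0.091,0.005,0.038,0.018,0.018,0.001,0.091]

```text
t: 12.7
tool_pos: [0.5415, -0.1837, 0.0585]
tool_rot: [-1.618, 1.344, -0.874]
contact_force: [-0.5, -0.7, -1.6]
opening: 0.0207
grip_force: 0.4
```

```bash
python3 - <<'E'
from h import *
p,R,o=cur(); P,A=pose(90,24,off=.002); print("err",P-p,o["opening"],o["contact_force"],o["grip_force"])
i,w=cloud("scene"); cv2.imwrite("pics/s6.png",i); np.save("s6.npy",w)
m=(abs(w[...,0]-.59)<.05)&(w[...,1]<.02)&(w[...,1]>-.13)&(i.max(2)<130)&(w[...,2]>.035)&(w[...,2]<.08)
q=w[m]; A=np.c_[q[:,:2],np.ones(len(q))]; k=np.linalg.lstsq(A,q[:,2],rcond=None)[0]
print(len(q),np.percentile(q[:,2],[5,50,95]),"slope deg",np.degrees(np.arctan(k[:2])))
E
```

```text
err [-2.48253434e-04 -9.10208731e-05 -3.00993443e-04] 0.020734206507875826 [-0.48832684 -0.66970685 -1.59668169] 0.4067063983529806
504 [0.03680512 0.04664828 0.04918   ] slope deg [-3.58016772 -1.68980032]
```

apply_moves:
  rows: [0,0.002,0,0,0,0,0,0.004,0,0,0,0,0,0.004,0,0,0,0]

```text
t: 13.05
tool_pos: [0.5411, -0.184, 0.0574]
tool_rot: [-1.616, 1.341, -0.875]
contact_force: [-1.1, 1.3, 4.0]
opening: 0.0207
grip_force: 0.0
```

```bash
cat >> h.py <<'E'
def face():
    i,w=cloud("scene")
    m=(abs(w[...,0]-.59)<.06)&(w[...,1]<.07)&(w[...,1]>-.16)&(i.max(2)<130)&(w[...,2]>.042)&(w[...,2]<.06)
    q=w[m]; k=np.linalg.lstsq(np.c_[q[:,:2]-q[:,:2].mean(0),np.ones(len(q))],q[:,2],rcond=None)[0]
    print("face",len(q),k[2],"slope",np.degrees(k[:2])); return i,w
E
python3 - <<'E'
from h import *
p,R,o=cur(); print(p,o["contact_force"],o["grip_force"],o["wrist_torque"]); i,w=face()
E
```

```text
[ 0.54106326 -0.18399327  0.05740687] [-1.0599864   1.34103316  4.00256852] 0.0 [0.16369524 0.28938454 0.09999559]
face 420 0.0465585821189488 slope [-0.84254644 -0.44387025]
```

The radio is flat and unloaded (the fingertip just touches the mat), so I retract along the finger axis.

apply_moves:
  rows: [0,-0.003,-0.02,0,0,0,0,-0.003,-0.05,0,0,0,0,-0.003,-0.09,0,0,0,0,-0.003,-0.13,0,0,0,0,-0.003,-0.17,0,0,0,0,-0.003,-0.17,0,0,0]
  grip: 0.24

```text
t: 13.7
tool_pos: [0.4486, -0.2016, 0.1003]
tool_rot: [-1.617, 1.345, -0.878]
contact_force: [-0.3, 0.0, -0.1]
opening: 0.0207
grip_force: 0.0
```

```bash
python3 - <<'E'
from h import *
p,R,o=cur(); print(p,o["contact_force"],o["q"].round(2)); i,w=face(); np.save("s7.npy",w); cv2.imwrite("pics/s7.png",i)
m=(i.max(2)<120)&(abs(w[...,0]-.59)<.07)&(w[...,1]<.03)&(w[...,1]>-.135)&(w[...,2]>.015)&(w[...,2]<.06); q=w[m]
def res(x):
    c,sn=np.cos(x[2]),np.sin(x[2]); e=q[:,:2]*1000-x[:2]   # c,s: foot direction (radio -z)
    return np.maximum(np.maximum(abs(e@[c,sn])-56,abs(e@[-sn,c])-31),q[:,2]*1000-47)
b=min((least_squares(res,[595,-65,np.radians(a)],loss='soft_l1',f_scale=2) for a in(90,100,108)),key=lambda r:r.cost)
print(len(q),b.x[:2],np.degrees(b.x[2]),b.cost/len(q))
u=np.array([np.cos(b.x[2]),np.sin(b.x[2])]); f=b.x[:2]+56*u; print("foot mid",f,"p",f@[-.2672,.9636],"corners p",[(f+s*31*np.array([-u[1],u[0]]))@[-.2672,.9636] for s in(1,-1)])
E
```

```text
[ 0.44857719 -0.20161804  0.10025045] [-0.27285898  0.04426361 -0.11621863] [-0.94 -0.11  2.41  1.52  0.97  0.95]
face 411 0.04665914007238568 slope [-0.87398607 -0.24742016]
674 [591.61035755 -68.39089227] 96.49471065210096 0.5747306358969981
foot mid [585.2761141  -12.75028336] p -168.67195073155764 corners p [np.float64(-163.8207309977368), np.float64(-173.52317046537848)]
```

```bash
cat >> h.py <<'E'
U=np.array([-.2672,.9636,0]); V=np.array([.9636,.2672,0])
def down(sg,yaw=0):
    a=np.radians(105.5+yaw); y=sg*np.array([np.cos(a),np.sin(a),0]); z=np.array([0,0,-1.]); return np.stack([np.cross(y,z),y,z],1)
def wcloud():
    p,R,o=cur(); im,d=ctrl.get_image("wrist"); M=ctrl.camera_model("wrist");f=M["mtx"][0,0]
    v,u=np.mgrid[0:384,0:512]; x=u-M["mtx"][0,2];y=v-M["mtx"][1,2];r=np.hypot(x,y)
    s=np.tan(r/f)/np.maximum(r,1e-6); T=M["tool_from_camera"]; w=(np.stack([x*s*d,y*s*d,d],-1)@T[:3,:3].T+T[:3,3])@R.T+p
    w[d==0]=np.nan; return im,w
E
python3 - <<'E'
from h import *
K=pickle.load(open("K.pkl","rb")); p,R,o=cur()
for sg in(1,-1):
    for pos in([.537,-.11,.16],[.62,-.17,.10]):
        best=None
        for q6 in(-1.5,0,1.5):
            q0=o["q"].copy();q0[3]=0;q0[4]=1.4;q0[5]=q6
            r=ik(pos,down(sg),q0,K)
            if best is None or r[1]<best[1]:best=r
        print(sg,pos,best[0].round(2),"%.1e"%best[1])
    print(delta([.52,-.12,.17],down(sg),p,R))
E
```

```text
1 [0.537, -0.11, 0.16] [-0.34 -0.06  1.99 -0.    1.21 -2.18] 2.4e-28
1 [0.62, -0.17, 0.1] [-0.38  0.24  1.79 -0.    1.12 -2.22] 4.9e-28
[-0.112 -0.164  0.081 -0.59   0.538  0.83 ]
-1 [0.537, -0.11, 0.16] [-0.34 -0.06  1.99  0.    1.21  0.96] 1.2e-28
-1 [0.62, -0.17, 0.1] [-0.38  0.24  1.79  0.    1.12  0.92] 4.2e-31
[-0.112 -0.164  0.081 -0.549 -0.603 -0.925]
```

apply_moves:
  rows: [-0.112,-0.164,0.081,-0.55,-0.6,-0.925,-0.112,-0.164,0.081,-0.55,-0.6,-0.925,-0.112,-0.164,0.081,-0.55,-0.6,-0.925,-0.112,-0.164,0.081,-0.55,-0.6,-0.925,-0.112,-0.164,0.081,-0.55,-0.6,-0.925,-0.112,-0.164,0.081,-0.55,-0.6,-0.925,-0.112,-0.164,0.081,-0.55,-0.6,-0.925,-0.112,-0.164,0.081,-0.55,-0.6,-0.925,-0.112,-0.164,0.081,-0.55,-0.6,-0.925,-0.112,-0.164,0.081,-0.55,-0.6,-0.925,-0.112,-0.164,0.081,-0.55,-0.6,-0.925,-0.112,-0.164,0.081,-0.55,-0.6,-0.925,-0.112,-0.164,0.081,-0.55,-0.6,-0.925,-0.112,-0.164,0.081,-0.55,-0.6,-0.925,-0.112,-0.164,0.081,-0.55,-0.6,-0.925]
  grip: 0

```text
t: 15.25
tool_pos: [0.5206, -0.1184, 0.169]
tool_rot: [-3.111, -0.423, -0.004]
contact_force: [-0.4, 0.7, 0.0]
opening: -0.0002
grip_force: 0.0
```

```bash
cat >> h.py <<'E'
def fit(q,x0=(590,-60,100)):
    q=q*1000
    def res(x):
        c,sn=np.cos(x[2]),np.sin(x[2]); e=q[:,:2]-x[:2]; A=e@[c,sn];B=e@[-sn,c]
        o=np.maximum(np.maximum(abs(A)-56,abs(B)-31),q[:,2]-47)
        # antenna cylinder: radio y side = +B? (lying: foot dir u0, y_r = rot90 ccw of u0)
        an=np.maximum(np.hypot(B-22,q[:,2]-32)-6.5,np.maximum(A+56,-120.5-A)*0.999)
        return np.where(abs(o)<abs(an),o,an)
    b=min((least_squares(res,[x0[0],x0[1],np.radians(x0[2]+a)],loss='soft_l1',f_scale=2) for a in(-6,0,6)),key=lambda r:r.cost).x
    u=np.array([np.cos(b[2]),np.sin(b[2])]); n=np.array([-u[1],u[0]]); f=b[:2]+56*u
    print(len(q),"cen",b[:2].round(1),"ang",np.degrees(b[2]).round(2),"foot p",(f@U[:2]).round(1),"corners",[round((f+s*31*n)@U[:2],1) for s in(1,-1)],"med res",np.median(abs(res(b))).round(2))
    return b,u,n
def radiopts(i,w,c=(.59,-.06)):
    m=(i.max(2)<110)&(np.hypot(w[...,0]-c[0],w[...,1]-c[1])<.11)&(w[...,2]>.014)&(w[...,2]<.052); return w[m]
E
python3 - <<'E'
from h import *
p,R,o=cur(); print(p,o["q"].round(2),o["contact_force"],o["opening"])
i,w=wcloud(); cv2.imwrite("pics/w8.png",i); np.save("w8.npy",w); a=radiopts(i,w); fit(a)
i,w=cloud("scene"); b=radiopts(i,w); fit(b); fit(np.r_[a,b])
E
```

```text
[ 0.52064399 -0.11838716  0.16900059] [-0.36 -0.04  1.94  0.    1.24  0.94] [-0.43327936  0.68451755  0.04899329] -0.00023505107745128097
9833 cen [590.4 -70.3] ang 97.14 foot p -170.1 corners [np.float64(-165.6), np.float64(-174.6)] med res 1.09
671 cen [591.6 -68.3] ang 96.41 foot p -168.6 corners [np.float64(-163.7), np.float64(-173.5)] med res 0.75
10504 cen [591.6 -68.3] ang 96.22 foot p -168.6 corners [np.float64(-163.7), np.float64(-173.6)] med res 1.08
```

View pics/w8.png

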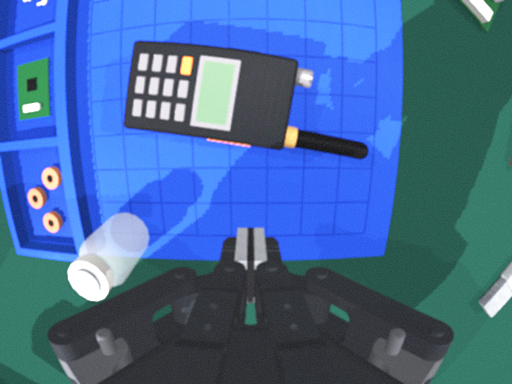

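The wrist view shows the radio flat on its back, screen up, antenna (330,145) pointing away from the tray. The long axis is skewed about 9° from the ridge normal. I'll nudge the top end sideways from the robot's side.

apply_moves:
  rows: [0.03,0.007,0.06,0,0,0,0.032,0.007,0.1,0,0,0,0.033,0.007,0.13,0,0,0,0.037,0.007,0.13,0,0,0,0.042,0.007,0.13,0,0,0,0.047,0.007,0.13,0,0,0,0.052,0.007,0.13,0,0,0,0.057,0.007,0.13,0,0,0,0.062,0.007,0.13,0,0,0,0.067,0.007,0.13,0,0,0,0.067,0.007,0.13,0,0,0]

```text
t: 16.45
tool_pos: [0.5608, -0.1125, 0.092]
tool_rot: [3.112, 0.424, 0.005]
contact_force: [-0.4, -0.1, 0.6]
opening: -0.0
grip_force: 0.0
```

```bash
python3 - <<'E'
from h import *
p,R,o=cur(); print(p,o["contact_force"])
i,w=wcloud(); a=radiopts(i,w); a=a[np.linalg.norm(a[:,:2]-p[:2],axis=1)>.03]; fit(a)
i,w=cloud("scene"); b=radiopts(i,w);b=b[np.linalg.norm(b[:,:2]-p[:2],axis=1)>.03]; fit(b)
E
```

```text
[ 0.5608277  -0.11245043  0.09195739] [-0.40395347 -0.07319262  0.55080311]
19982 cen [594.7 -66.2] ang 102.41 foot p -166.8 corners [np.float64(-165.1), np.float64(-168.4)] med res 1.08
689 cen [595.4 -66.1] ang 102.01 foot p -166.9 corners [np.float64(-165.0), np.float64(-168.8)] med res 0.79
```

apply_moves:
  rows: [0.004,0,0,0,0,0,0.008,0,0,0,0,0,0.008,0,0,0,0,0,-0.03,0,0,0,0,0,-0.06,0,-0.08,0,0,0,-0.06,0,-0.12,0,0,0,-0.06,0,-0.12,0,0,0]

```text
t: 17.25
tool_pos: [0.5279, -0.1231, 0.1688]
tool_rot: [3.108, 0.422, 0.017]
contact_force: [0.1, 0.1, -0.4]
opening: -0.0001
grip_force: 0.0
```

```bash
python3 - <<'E'
from h import *
p,R,o=cur(); print(p,o["contact_force"])
i,w=wcloud(); a=radiopts(i,w); fit(a)
i,w=cloud("scene"); b=radiopts(i,w); fit(b); bb,u,n=fit(np.r_[a[::10],b])
m=bb[:2]-56*u-(15+30)*u
print("behind-top pt",m, delta([m[0]/1000,m[1]/1000,.165],down(-1),p,R), delta([m[0]/1000,m[1]/1000,.093],down(-1),p,R))
# ridge check
hsv=cv2.cvtColor(i,cv2.COLOR_BGR2HSV); bl=cv2.inRange(hsv,(105,150,60),(130,255,255))>0
i2,w2=wcloud(); hsv=cv2.cvtColor(i2,cv2.COLOR_BGR2HSV); bl=cv2.inRange(hsv,(105,150,60),(130,255,255))>0
H=w2[bl&(w2[...,2]>.016)&(w2[...,2]<.03)][:,:2]
for th in(15,15.5,16):
    un=np.array([-np.sin(np.radians(th)),np.cos(np.radians(th))]);h,e=np.histogram(H@un,np.arange(-.12,-.07,.002));print(th,h)
E
```

```text
[ 0.52789828 -0.12314275  0.16879913] [ 0.07128529  0.14971722 -0.3927354 ]
9721 cen [596.5 -66.4] ang 105.36 foot p -167.3 corners [np.float64(-167.3), np.float64(-167.4)] med res 1.07
703 cen [597.4 -64.5] ang 104.59 foot p -165.8 corners [np.float64(-165.3), np.float64(-166.3)] med res 0.81
1676 cen [597.3 -64.5] ang 104.54 foot p -165.8 corners [np.float64(-165.3), np.float64(-166.3)] med res 0.93
behind-top pt [ 622.6987952  -162.26933478] [ 0.135  0.105  0.008  0.004 -0.006 -0.   ] [ 0.134  0.104  0.128  0.004 -0.006 -0.   ]
15 [  0   0   0   0   0   0   0   0   0   0  21 993 802 439 466 438 433 298
  76  46  53  54  58  49]
15.5 [   0    0    0    0    0    0    0    0   82 1429  470  447  443  433
  432  202   44   47   49   64   46   56   49   52]
16 [   0    0    0    0    0    3  616 1080  446  427  445  452  370  115
   45   45   51   61   47   56   52   46   54   45]
```

apply_moves:
  rows: [0.05,0.09,0,0,0,0,0.134,0.105,0,0.004,-0.006,0,0.134,0.105,0,0.004,-0.006,0,0.134,0.105,0,0.004,-0.006,0,0.134,0.105,0.06,0.004,-0.006,0,0.134,0.105,0.1,0.004,-0.006,0,0.134,0.105,0.128,0.004,-0.006,0,0.134,0.105,0.128,0.004,-0.006,0,0.134,0.085,0.128,0.004,-0.006,0,0.134,0.065,0.128,0.004,-0.006,0,0.134,0.058,0.128,0.004,-0.006,0,0.134,0.052,0.128,0.004,-0.006,0,0.134,0.046,0.128,0.004,-0.006,0,0.134,0.04,0.128,0.004,-0.006,0,0.134,0.034,0.128,0.004,-0.006,0,0.134,0.028,0.128,0.004,-0.006,0,0.134,0.022,0.128,0.004,-0.006,0,0.134,0.022,0.128,0.004,-0.006,0]

```text
t: 19.2
tool_pos: [0.6064, -0.1129, 0.0868]
tool_rot: [-3.108, -0.423, 0.013]
contact_force: [0.8, -2.7, 2.1]
opening: -0.0003
grip_force: 1.0
```

```bash
cat >> h.py <<'E'
def see(c,excl=.032):
    p,R,o=cur(); print(p.round(4),o["contact_force"].round(2),o["t"])
    i,w=wcloud(); a=radiopts(i,w,c); a=a[np.linalg.norm(a[:,:2]-p[:2],axis=1)>excl]
    x0=(c[0]*1000,c[1]*1000,105); fit(a,x0); i,w=cloud("scene"); b=radiopts(i,w,c);b=b[np.linalg.norm(b[:,:2]-p[:2],axis=1)>excl]; B=fit(b,x0)
    e=p[:2]*1000-B[0][:2]; print("tool rel: A",e@B[1],"B",e@B[2]); return B
E
python3 - <<'E'
from h import *
see((.594,-.05))
E
```

```text
[ 0.6064 -0.1129  0.0868] [ 0.84 -2.68  2.15] 19.2
12415 cen [590.3 -43.9] ang 104.41 foot p -144.1 corners [np.float64(-143.5), np.float64(-144.7)] med res 0.81
672 cen [590.8 -44. ] ang 104.29 foot p -144.3 corners [np.float64(-143.7), np.float64(-145.0)] med res 0.79
tool rel: A -70.55906011416432 B 1.8859055156060225
```

apply_moves:
  rows: [0.001,-0.006,-0.006,0,0,0,0.002,-0.012,-0.007,0,0,0,0.003,-0.018,-0.007,0,0,0,0.004,-0.024,-0.007,0,0,0,0.005,-0.03,-0.007,0,0,0,0.005,-0.036,-0.007,0,0,0,0.005,-0.042,-0.007,0,0,0,0.005,-0.048,-0.007,0,0,0,0.005,-0.054,-0.007,0,0,0,0.005,-0.058,-0.007,0,0,0,0.005,-0.058,-0.007,0,0,0]

```text
t: 20.4
tool_pos: [0.6002, -0.0787, 0.0915]
tool_rot: [-3.108, -0.423, 0.013]
contact_force: [-0.6, -0.7, 0.3]
opening: 0.0004
grip_force: 0.0
```

```bash
python3 - <<'E'
from h import *
see((.581,-.012))
E
```

```text
[ 0.6002 -0.0787  0.0915] [-0.63 -0.72  0.29] 20.4
11699 cen [582.9 -10. ] ang 105.8 foot p -109.4 corners [np.float64(-109.6), np.float64(-109.2)] med res 0.85
707 cen [583.4 -10.1] ang 105.39 foot p -109.6 corners [np.float64(-109.5), np.float64(-109.7)] med res 0.79
tool rel: A -70.57636462872455 B 1.981658889736288
```

apply_moves:
  rows: [0,-0.004,0,0,0,0,0,-0.008,0,0,0,0,0,-0.01,0,0,0,0,0,-0.012,0,0,0,0,0,-0.013,0,0,0,0,0,-0.013,0,0,0,0]

```text
t: 21.1
tool_pos: [0.5983, -0.0716, 0.0916]
tool_rot: [-3.109, -0.423, 0.012]
contact_force: [0.2, -1.1, 0.6]
opening: 0.0002
grip_force: 0.7
```

```bash
python3 - <<'E'
from h import *
see((.579,-.004))
E
```

```text
[ 0.5983 -0.0716  0.0916] [ 0.22 -1.06  0.62] 21.1
11663 cen [581.1  -3.2] ang 105.69 foot p -102.3 corners [np.float64(-102.4), np.float64(-102.2)] med res 0.84
676 cen [581.4  -3.2] ang 105.59 foot p -102.4 corners [np.float64(-102.5), np.float64(-102.4)] med res 0.75
tool rel: A -70.38592373603105 B 2.1414641184483982
```

apply_moves:
  rows: [0,-0.002,0,0,0,0,0,-0.003,0,0,0,0,0,-0.004,0,0,0,0,0,-0.004,0,0,0,0]

```text
t: 21.6
tool_pos: [0.598, -0.0698, 0.0918]
tool_rot: [-3.11, -0.423, 0.011]
contact_force: [2.0, -4.8, 0.6]
opening: -0.0
grip_force: 2.4
```

```bash
python3 - <<'E'
from h import *
see((.579,-.004))
E
```

```text
[ 0.598  -0.0698  0.0918] [ 1.97 -4.8   0.63] 21.6
11622 cen [580.8  -1.6] ang 105.83 foot p -100.7 corners [np.float64(-100.9), np.float64(-100.5)] med res 0.93
656 cen [581.2  -1.4] ang 105.5 foot p -100.7 corners [np.float64(-100.7), np.float64(-100.7)] med res 0.81
tool rel: A -70.35953354938499 B 2.103179015378744
```

apply_moves:
  rows: [0,-0.002,0,0,0,0,0,-0.004,0,0,0,0,0,-0.004,0,0,0,0]

```text
t: 22.0
tool_pos: [0.5981, -0.0692, 0.0928]
tool_rot: [3.112, 0.424, -0.009]
contact_force: [3.0, -11.6, 0.6]
opening: 0.0001
grip_force: 5.6
```

```bash
python3 - <<'E'
from h import *
see((.579,-.004))
E
```

```text
[ 0.5981 -0.0692  0.0928] [  2.95 -11.57   0.58] 22.0
11574 cen [580.9  -1.4] ang 105.96 foot p -100.5 corners [np.float64(-100.8), np.float64(-100.3)] med res 1.25
667 cen [581.3  -1.2] ang 105.68 foot p -100.5 corners [np.float64(-100.6), np.float64(-100.4)] med res 0.8
tool rel: A -69.9755630173579 B 2.150744468175654
```

Firm contact at 11.6 N and the radio no longer moves, so it is seated. I back off straight, then lift clear.

apply_moves:
  rows: [0,0.006,0,0,0,0,0,0.015,0,0,0,0,0,0.03,0,0,0,0,0,0.04,-0.05,0,0,0,0,0.04,-0.12,0,0,0,0,0.04,-0.2,0,0,0,0,0.1,-0.25,0,0,0,0,0.1,-0.25,0,0,0,0,0.1,-0.25,0,0,0]

```text
t: 23.0
tool_pos: [0.6145, -0.1259, 0.2418]
tool_rot: [-3.109, -0.421, 0.011]
contact_force: [-0.2, -0.1, 0.0]
opening: 0.0001
grip_force: 0.0
```

```bash
python3 - <<'E'
from h import *
see((.579,-.004)); i,w=cloud("scene")
a=np.load("scene0.npy"); 
for n,c in(("disp",(.45,-.02)),("red",None)):
    if c: 
        m=lambda w:w[(np.hypot(w[...,0]-c[0],w[...,1]-c[1])<.03)&(w[...,2]>.03)&(w[...,2]<.1)]
        print(n,m(a).mean(0),m(w).mean(0))
face()
E
```

```text
[ 0.6145 -0.1259  0.2418] [-0.18 -0.06  0.03] 23.0
4281 cen [580.5  -2.2] ang 105.2 foot p -101.2 corners [np.float64(-101.1), np.float64(-101.4)] med res 0.89
730 cen [580.8  -2. ] ang 105.12 foot p -101.1 corners [np.float64(-100.9), np.float64(-101.3)] med res 0.78
tool rel: A -128.4580526310538 B -0.18709208459066767
disp [ 0.46188632 -0.00953056  0.0634341 ] [ 0.46189059 -0.00946514  0.06348559]
face 469 0.04664407559756767 slope [-1.00033041 -0.45018497]
```

apply_moves:
  rows: [0,-0.06,0.05,0,0,0,0,-0.06,0.13,0,0,0,0,-0.06,0.2,0,0,0,0,-0.06,0.25,0,0,0,0,-0.075,0.25,0,0,0,0,-0.085,0.25,0,0,0,0,-0.091,0.25,0,0,0,0,-0.094,0.25,0,0,0,0,-0.096,0.25,0,0,0,0,-0.096,0.25,0,0,0]

```text
t: 24.2
tool_pos: [0.5992, -0.0701, 0.0938]
tool_rot: [-3.111, -0.423, 0.006]
contact_force: [1.6, -3.6, 3.1]
opening: -0.0002
grip_force: 1.7
```

```bash
python3 - <<'E'
from h import *
see((.579,-.004))
E
```

```text
[ 0.5992 -0.0701  0.0938] [ 1.6  -3.63  3.06] 24.2
11041 cen [579.5  -1.4] ang 104.55 foot p -100.2 corners [np.float64(-99.7), np.float64(-100.8)] med res 0.8
652 cen [580.2  -2.4] ang 104.16 foot p -101.4 corners [np.float64(-100.7), np.float64(-102.1)] med res 0.75
tool rel: A -70.21761855441112 B -1.8721173217065323
```

apply_moves:
  rows: [0.002,-0.002,0,0,0,0,0.003,-0.004,0,0,0,0,0.004,-0.005,0,0,0,0,0.004,-0.005,0,0,0,0]

```text
t: 24.7
tool_pos: [0.6011, -0.0685, 0.0933]
tool_rot: [3.111, 0.423, -0.005]
contact_force: [3.7, -10.8, 1.5]
opening: -0.0
grip_force: 5.8
```

```bash
python3 - <<'E'
from h import *
see((.579,-.004))
E
```

```text
[ 0.6011 -0.0685  0.0933] [  3.7  -10.75   1.47] 24.7
10983 cen [581.1  -2.4] ang 105.85 foot p -101.6 corners [np.float64(-101.8), np.float64(-101.4)] med res 0.81
656 cen [581.2  -1.5] ang 105.53 foot p -100.8 corners [np.float64(-100.8), np.float64(-100.7)] med res 0.76
tool rel: A -69.8296825456875 B -1.3157886241731165
```

apply_moves:
  rows: [0,0.001,0,0,0,0,0,0.002,0,0,0,0,0,0.003,0,0,0,0,0,0.004,0,0,0,0,0,0.005,0,0,0,0,0,0.006,0,0,0,0,0,0.008,0,0,0,0,0,0.012,0,0,0,0,0,0.02,0,0,0,0,0,0.03,0,0,0,0,0,0.03,-0.06,0,0,0,0,0.03,-0.14,0,0,0,0,0.03,-0.2,0,0,0,0,0.03,-0.25,0,0,0,0,0.03,-0.25,0,0,0]

```text
t: 26.3
tool_pos: [0.6076, -0.0845, 0.2479]
tool_rot: [-3.112, -0.423, -0.002]
contact_force: [1.0, -0.6, 0.9]
opening: -0.0001
grip_force: 0.0
```

```bash
python3 - <<'E'
from h import *
see((.579,-.004)); see((.579,-.004))
E
```

```text
[ 0.6076 -0.0845  0.2479] [ 0.96 -0.6   0.86] 26.3
4069 cen [581.   -1.7] ang 105.73 foot p -100.9 corners [np.float64(-101.0), np.float64(-100.8)] med res 0.99
675 cen [581.2  -1.4] ang 105.62 foot p -100.6 corners [np.float64(-100.7), np.float64(-100.6)] med res 0.81
tool rel: A -87.18155019036305 B -3.031396015527377
[ 0.6054 -0.0839  0.242 ] [-1.04  0.82 -0.16] 26.4
4199 cen [581.   -1.7] ang 105.71 foot p -100.9 corners [np.float64(-101.0), np.float64(-100.8)] med res 0.97
669 cen [581.4  -1.5] ang 105.61 foot p -100.8 corners [np.float64(-100.8), np.float64(-100.7)] med res 0.8
tool rel: A -85.84833074151453 B -0.8881153890560748
```

The radio is square (105.6–105.7° against about 105.5°), seated, and stayed in place when released. Handing in.

```bash
python3 -c "
from station import ctrl
print(ctrl.finish_job())"
```

```text
the job is handed in; nothing more can be done
None
```

The radio was tipped onto its back under finger support and lies screen up, with its foot square against the tray's ridge to within about 0.3° by my camera measurements. I handed the job in at about 26.5 s; no verdict came back.

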